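# Release the ratchet of the hold-down press and clamp the glue-up

## Task

Clamp the two wooden strips in the ratchet press, with the fingertips only, without gripping or lifting anything. First press the yellow pawl tab down until the pawl is fully clear of the ratchet teeth; only then push the raised red arm down by its black handle until its rubber foot presses firmly on the upper strip. Leave the arm down and come away clear; do not force the arm while the pawl is still in the teeth, and do not shift the strips or disturb the bottle, jar and block standing around.

Things in the scene. Friction and masses are not known exactly. Their poses are not given: they have to be found in the camera images.
- press: Ratchet hold-down press, fixed to the bench: blue base 80 mm wide, cheeks 106 mm high, dark platen 74 x 170 mm (top 12 mm above the bench, centred 115 mm along +x) with a low fence 26 mm high on the hinge side. Origin on the bench top under the arm's hinge; x points from the hinge out to the arm's handle end, z up, y along the hinge pins. The yellow pawl tab is on the -x side.
- lever_hinge (a joint): Angle of the red arm (rad). 0 = raised 45 degrees above level; grows as it is lowered; 0.785 = level, foot on the upper strip; stop 0.87. Starts at 0 to 0.12. Stiff: stays where left, takes 1 to 3 N at the handle to lower. With the pawl engaged a tooth blocks it at 0.15 to 0.19. Black handle paddle 34 mm wide, 20 mm thick, 150 to 220 mm from the hinge; bar 14 mm wide.
- pawl_hinge (a joint): Angle of the yellow pawl (rad). 0 = hook down in the teeth (engaged); grows as the tab is pressed down, which lifts the hook; clear of the teeth above about 0.15; fully pressed at the stop 0.35. Stiff hinge: it stays where it is left and takes about 3 to 4 N at the tab.
- pawl_tab (a point): Top centre of the yellow pawl tab, a plate 36 long x 34 wide x 8 mm thick with black ribs, about 49 mm to the -x side of the pawl pivot and about 117 mm above the bench when engaged. It drops about 17 mm when fully pressed. Press it straight down from above.
- pawl_axis (a point): Middle of the pawl's pivot pin, parallel to the press's y axis, 78 mm on the -x side of the arm hinge and 96 mm above the bench; fixed.
- lever_handle (a point): Top centre of the black handle paddle, 190 mm from the hinge axis along the arm and 11 mm above the arm's centre line. It moves with the arm in an arc in the press's x-z plane: about 127 mm out from the hinge and 232 mm above the bench when fully raised, 190 mm out and 101 mm above the bench when the arm is level.
- hinge_axis (a point): Middle of the arm's hinge pin, 90 mm above the bench; fixed.
- lever_foot (a point): Centre of the underside of the arm's rubber foot (26 mm across), 115 mm from the hinge along the arm and 42 mm below its centre line. With the arm level it rests on the upper strip at 48 mm above the bench.
- lower_strip: Dark wooden strip 62 x 160 x 18 mm, loose on the platen with its length across the press (along the press's y); origin at the centre of its underside, x along its 62 mm width.
- upper_strip: Light wooden strip 50 x 150 x 18 mm, loose on the lower strip, under the raised arm's foot; its top is 48 mm above the bench. Origin at the centre of its underside, x along its 50 mm width.
- spray_bottle: Bystander: small dark spray bottle with a white pump, 37 mm across, 116 mm tall, loose, upright; origin under its centre.
- screw_jar: Bystander: jar with a tin lid, 66 mm across, 81 mm tall, loose, upright; origin under its centre.
- block_4: Bystander: small light wooden block 36 x 92 x 22 mm, loose; origin under its centre.
Things that resemble listed ones, but are neither listed nor needed, are in the scene too. Leave any turquoise look-alike of the upper_strip alone.

How it is judged:
By the outcome, as a careful person would: the job done as asked, in the order asked, and still so for the second after the job is handed in, with the robot touching nothing.
It also fails if it takes over 42 s, if anything falls off the work surface, if the arm or the gripper's body presses on something with over 40 N, if the wrist force passes 120 N, or if a joint passes its speed limit or range.

## Robot

A 6-joint arm with a two-finger parallel gripper is mounted at the origin on a cart in front of the work surface, level with it; the furniture and walls round the work are solid. World frame = base frame: x ahead of the robot, y to its left, z up, the work surface at z = 0. Lengths are in m, angles in rad, forces in N, time in s.
With the tool pointing down it reaches from about 0.375 to 0.9 m from the base axis. Payload 3.1 kg.
Tool frame: the origin (TCP) lies between the finger pads; the fingertips stand 8 mm ahead of it and the grasp point (between the pads) lies 11 mm behind it; z points along the fingers, y is the line along which they close (so a half turn about z gives the same grasp; the last joint's range is limited). The gripper opens to 87 mm and grips with 3 to 60 N. Pads are 19 mm wide; open, the fingers measure 117 mm over their backs; the gripper's body (75 mm by 190 mm) begins 51 mm behind the grasp point.
Start: joints at [-1.502, 0.527, 1.433, -0, 1.181, -0.178], TCP at [0.153, -0.606, 0.231] pointing down, gripper open.
Joint ranges: [-3.08, 3.08], [-0.75, 2.2], [0.22, 2.44], [-1.43, 4.57], [0, 2.65], [-2.85, 2.85]. Speed limits (rad/s): [2.79, 2.79, 3.14, 3.14, 3.14, 3.14].

## Interface

Orientations are given as a unit quaternion [x, y, z, w].
In Python, from rig import robot, vision, job gives the robot as it stands.
- The arm moves only by the shell command python3 -m handwheel 'ROWS' [OPENING] [FORCE]. ROWS is JSON, a list of rows, each a list of 4 numbers: the shift along the tool's x, y, z as a fraction of full scale, then the turn about the tool's z as a fraction of full scale. A call has 1 to 20 rows; each row is the pose to reach, as a shift and turn from the pose commanded when the call began, along the tool's axes at that moment, turning the shorter way round; what a row does not reach only later rows make up. Full scale, the value 1, is 300 mm for a shift and 2 pi rad for a turn. A row lasts 1/12 s, in which the tool goes at most 41.7 mm and 7.16 degrees, less where a joint would pass 70% of its speed; a pose out of reach is approached as far as the arm can. A call with a number of a shift or a turn outside -1 to 1 is refused whole. A call with a gripper value outside its range is refused whole. OPENING is the opening in per cent of the stroke, from 0 (shut) to 100 (fully open), set as the call begins (- or left out, the last holds). The fingers move at their own pace and stop on an object; FORCE is the grip in N (left out, the last holds). Time passes only in rows, so rows that repeat a pose let the fingers close. It gives the time, the measured TCP pose, the force, the opening and the grip force at its end, in the units of the state.
- robot.get_obs(): the state, without advancing time (a new reading comes with each control period).
- vision.camera(name): name is "scene" or "side" or "wrist"; returns a dict with "frame" (420x560x3 uint8, red, green, blue), "K" (3x3 intrinsics, pixels), "cam_to_world" (4x4, takes a point from camera to world coordinates); the wrist camera has in their place "hand_eye" (4x4, takes a point from camera to tool coordinates, whose origin is the TCP and whose axes are the flange's). Camera axes: x right, y down, z forward; pixel columns grow to the right and rows downward; lengths in m; the calibration is good to about 2 mm. A picture is of the moment at which its call begins: read the wrist's pose just before it. There is no depth.
- job.hand_in(): hands the job in; it is judged then, once.
Trained networks look in the newest picture that a camera, given by its name, has taken for a name from the list of things; names that differ only in an ending like _2 or _b are one class to them, and where a whole thing is asked for, a point or a joint stands for the part that bears it (a point fixed in the world has none). Each returns a list of dicts, best first, with "conf" (0 to 1); they miss things now and then, are a little off and sometimes report something else, mostly with a low value. They report only what shows in the picture. A call takes as long as a camera call. They do not tell look-alikes from the thing itself.
- vision.look_for(camera, label): "point" ([row, column] in pixels, amid what is visible of it).
- vision.outline_of(camera, label): "mask" (420x560 bool, what is visible of it) and "point" ([row, column] in pixels, amid what is visible of it).
The state is a dict: "time": time; "q": joint angles; "joint_velocities": joint speeds; "joint_torque": joint torques, N m; "position": TCP position; "tool_rot": TCP orientation; "ft_force": force on the tool from outside, world axes, zero at the start; "moment": the same for the moment, N m; "grip_width": finger opening in m; "grip_force": force on a finger pad.
Only numpy, scipy, OpenCV 4.12 (cv2) and the standard library are available. Lean on these libraries where they do the work, as an engineer would, in place of code of your own. Each camera call takes 0.05 s, during which the arm holds its last target. There are 200 camera calls.

## Working session

There is one attempt and no reset: what is moved stays moved. The work goes in short steps, Python scripts to look and compute and a shell command to move; the robot and the scene stay as the last step left them, time stands still between calls to the robot, and variables do not carry over. Pictures are saved under pics/ and viewed, at most 10 in all, crops included, and the job is handed in when it is done.

```bash
mkdir -p pics; python3 - <<'E'
from rig import robot,vision
import cv2,numpy as np
np.set_printoptions(precision=4,suppress=True)
o=robot.get_obs();print({k:o[k] for k in('time','position','tool_rot','ft_force','grip_width')})
ims=[]
for c in("scene","side"):
    d=vision.camera(c);cv2.imwrite(f'pics/{c}0.png',d['frame'][:,:,::-1]);ims.append(d)
    print(c,d['K'].tolist(),np.round(d['cam_to_world'],4).tolist())
    for l in("press","lever_hinge","pawl_hinge","pawl_tab","lever_handle","upper_strip","lower_strip","spray_bottle","screw_jar","block_4"):
        print(l,[(np.round(r['point']).tolist(),round(r['conf'],2)) for r in vision.look_for(c,l)[:3]])
E
```

```text
{'time': 0.0, 'position': array([ 0.1533, -0.6052,  0.2295]), 'tool_rot': array([ 0.9923,  0.1236,  0.0001, -0.0011]), 'ft_force': array([0.031 , 0.2006, 0.1474]), 'grip_width': 0.08721217215527917}
scene [[438.44383755742524, 0.0, 288.20087382206873], [0.0, 438.44383755742524, 207.64167299308622], [0.0, 0.0, 1.0]] [[-0.5964, -0.3751, 0.7096, -0.1994], [-0.8026, 0.2887, -0.522, 0.5498], [-0.0091, -0.8809, -0.4733, 0.6573], [0.0, 0.0, 0.0, 1.0]]
press [([224.0, 303.0], 0.94)]
lever_hinge [([201.0, 275.0], 0.58)]
pawl_hinge [([200.0, 335.0], 0.76), ([234.0, 205.0], 0.59)]
pawl_tab [([200.0, 333.0], 0.72)]
lever_handle [([204.0, 273.0], 0.68)]
upper_strip [([242.0, 261.0], 0.97), ([309.0, 301.0], 0.58), ([264.0, 397.0], 0.43)]
lower_strip [([259.0, 256.0], 0.79)]
spray_bottle [([196.0, 285.0], 0.46)]
screw_jar [([236.0, 205.0], 0.95), ([242.0, 262.0], 0.39)]
block_4 [([264.0, 323.0], 0.88)]
side [[407.1792784601158, 0.0, 276.60967264390086], [0.0, 407.1792784601158, 212.0192222865454], [0.0, 0.0, 1.0]] [[0.9977, 0.0421, -0.0536, 0.6201], [0.068, -0.666, 0.7429, -0.7618], [-0.0044, -0.7448, -0.6673, 0.8344], [0.0, 0.0, 0.0, 1.0]]
press [([267.0, 288.0], 0.58)]
lever_hinge [([199.0, 295.0], 0.57), ([274.0, 282.0], 0.38)]
pawl_hinge [([276.0, 280.0], 0.75)]
pawl_tab [([274.0, 279.0], 0.73), ([235.0, 297.0], 0.32)]
lever_handle [([195.0, 299.0], 0.88)]
upper_strip [([336.0, 198.0], 0.83), ([234.0, 295.0], 0.76), ([223.0, 221.0], 0.63)]
lower_strip [([242.0, 298.0], 0.74)]
spray_bottle [([288.0, 346.0], 0.63)]
screw_jar [([207.0, 340.0], 0.68), ([233.0, 298.0], 0.6)]
block_4 [([265.0, 243.0], 0.91), ([290.0, 348.0], 0.54)]
```

View pics/scene0.png

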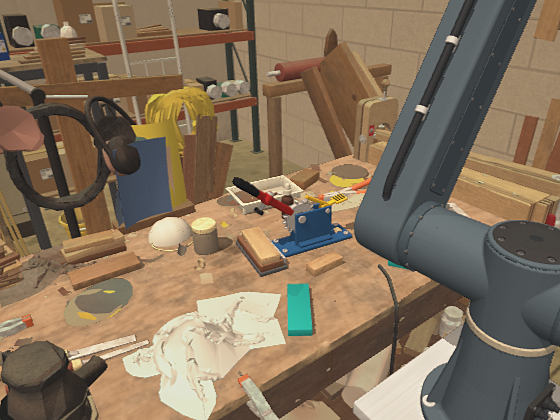

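View pics/side0.png

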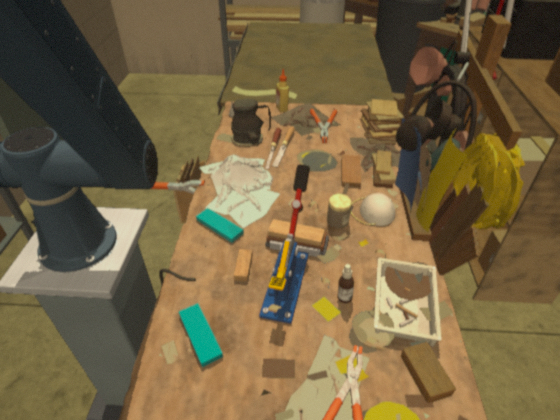

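The scene view shows the press at about (235,305) (row, col), its black handle at (188,245) and its yellow tab at (198,337). In the side view the handle is at (178,302), the tab at (282,278), the bottle at (288,346), the jar at (212,340) and the block at (265,243).

Possible look-alikes:
- **Tab:** yellow stickers at side (308,326) and (368,352), and the pliers.
- **Handle:** red pliers at side (120,323) and (375,350).
- **Upper strip:** turquoise strips at side (225,220) and (335,200).

I choose the yellow tab and black handle on the blue press, and will check them in one close crop.

```bash
python3 - <<'E'
import cv2,numpy as np
a=cv2.imread('pics/scene0.png')[165:265,225:360];b=cv2.imread('pics/side0.png')[155:330,210:370]
a=cv2.resize(a,None,fx=5.4/2*1.1,fy=5.4/2*1.1,interpolation=cv2.INTER_CUBIC)
b=cv2.resize(b,None,fx=2.4,fy=2.4,interpolation=cv2.INTER_CUBIC)
print(a.shape,b.shape)
c=np.zeros((max(a.shape[0],b.shape[0]),a.shape[1]+b.shape[1],3),np.uint8);c[:a.shape[0],:a.shape[1]]=a;c[:b.shape[0],a.shape[1]:]=b
cv2.imwrite('pics/crop0.png',c);print(c.shape)
E
```

```text
(297, 401, 3) (420, 384, 3)
(420, 785, 3)
```

View pics/crop0.png

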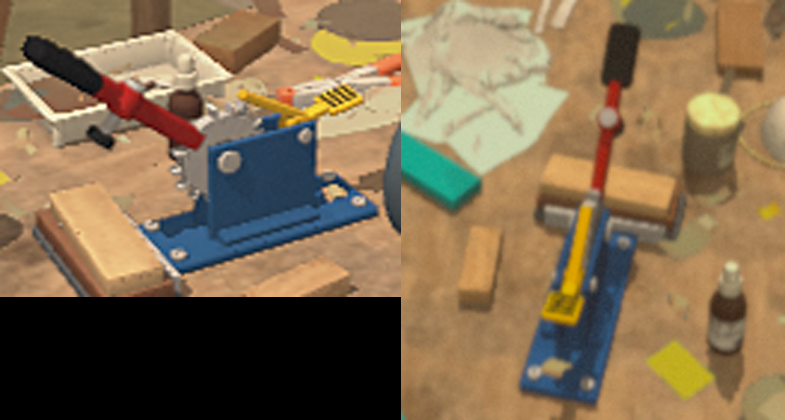

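The crop confirms the choice. The tab with black ribs is at scene (197,340) and side (282,277.5); the black paddle is at scene (186,245) and side (177.5,302). Next I triangulate these and fit the press pose.

```bash
cat > h.py <<'E'
import numpy as np
from scipy.optimize import least_squares
CAM={'scene':(438.4438,288.2009,207.6417,np.array([[-0.5964,-0.3751,0.7096,-0.1994],[-0.8026,0.2887,-0.522,0.5498],[-0.0091,-0.8809,-0.4733,0.6573]])),
'side':(407.1793,276.6097,212.0192,np.array([[0.9977,0.0421,-0.0536,0.6201],[0.068,-0.666,0.7429,-0.7618],[-0.0044,-0.7448,-0.6673,0.8344]]))}
def proj(c,P):
    f,cx,cy,T=CAM[c];p=T[:,:3].T@(np.asarray(P)-T[:,3]);return np.array([cy+f*p[1]/p[2],cx+f*p[0]/p[2]])
def tri(obs): # [(cam,(row,col))]
    r=least_squares(lambda P:np.concatenate([proj(c,P)-np.array(q) for c,q in obs]),[0.6,0,0.1]);return r.x,r.fun
def onz(c,q,z):
    f,cx,cy,T=CAM[c];d=T[:,:3]@np.array([(q[1]-cx)/f,(q[0]-cy)/f,1]);return T[:,3]+d*(z-T[2,3])/d[2]
def w(s,P): # press->world
    x,y,a=s[:3];c,n=np.cos(a),np.sin(a);return np.array([x+c*P[0]-n*P[1],y+n*P[0]+c*P[1],P[2]])
def handle(th,d=.190,u=.011):
    a=np.pi/4-th;return np.array([d*np.cos(a)-u*np.sin(a),0,.09+d*np.sin(a)+u*np.cos(a)])
def tab(p):
    a=p;v=np.array([-.049,.021]);c,n=np.cos(a),np.sin(a);return np.array([-.078+c*v[0]-n*v[1],0,.096+n*v[0]+c*v[1]])
E
python3 - <<'E'
from h import *
np.set_printoptions(precision=4,suppress=True)
H={'scene':(185.9,245.2),'side':(177.5,302.1)};T={'scene':(197,339.8),'side':(282.1,277.5)}
print('handle',tri(list(H.items())));print('tab',tri(list(T.items())))
B={'h':(219.5,302.4),'p':(211,328)}
def f(s):
    e=[]
    for c in H:e+=list(proj(c,w(s,handle(s[3])))-H[c])+list(proj(c,w(s,tab(0)))-T[c])
    e+=list(proj('scene',w(s,[0,s[4],.09]))-B['h'])+list(proj('scene',w(s,[-.078,s[4],.096]))-B['p'])
    return np.array(e)
r=least_squares(f,[.6,0,1.4,.05,.03]);print(r.x,r.fun)
np.save('s.npy',r.x);s=r.x
print('foot xy',w(s,[.115,0,0]),'origin',s[:2],'tab',w(s,tab(0)),w(s,tab(.35)))
# strip corners in side view (crop px -> world at z=.048)
for x,y in((553,157),(686,178),(676,212),(543,184)):
    print('strip corner',onz('side',(155+y/2.4,210+(x-401)/2.4),.048))
for th in (0,.2,.4,.6,.785): print(th,w(s,handle(th)))
print('bottle',onz('side',(300,346),0),'jar',onz('side',(198,340),.081),'block',onz('side',(262,243),.022))
E
```

```text
handle (array([0.6254, 0.0703, 0.2082]), array([-0.0783, -0.0904,  0.0969, -0.0825]))
tab (array([ 0.579 , -0.1955,  0.1159]), array([-0.4092, -0.7815,  0.4285, -0.5722]))
[ 0.6001 -0.0721  1.4039  0.1606  0.0231] [-0.3325 -1.116  -0.9634 -0.2548 -1.2726 -0.3318  0.7573 -0.6498 -0.3484
  0.3767 -0.6027  0.4284]
foot xy [0.6192 0.0413 0.    ] origin [ 0.6001 -0.0721] tab [ 0.579  -0.1973  0.117 ] [ 0.5783 -0.2015  0.0989]
strip corner [0.5501 0.0776 0.048 ]
strip corner [0.7055 0.052  0.048 ]
strip corner [ 0.693 -0.003  0.048]
strip corner [0.542  0.0317 0.048 ]
0 [0.6211 0.0528 0.2321]
0.2 [0.6254 0.0781 0.2041]
0.4 [0.6287 0.0975 0.1716]
0.6 [0.6308 0.1101 0.1358]
0.785 [0.6317 0.1153 0.1011]
bottle [ 0.7464 -0.1472  0.    ] jar [0.7377 0.1489 0.081 ] block [ 0.48   -0.0596  0.022 ]
```

The fit agrees with the stated sizes: tab at 0.116 m against 0.117 m, residuals about 1 px, foot within the strip, arm angle about 0.12–0.16. I'll move over the tab in two calls with the gripper shut, keeping the finger line across the press.

```bash
python3 -m handwheel '[[0.08,-0.045,0,-0.008],[0.17,-0.095,0,-0.018],[0.26,-0.15,0,-0.028],[0.35,-0.2,0,-0.038],[0.44,-0.25,0,-0.048],[0.53,-0.3,0,-0.058],[0.62,-0.35,0,-0.068],[0.7,-0.4,0,-0.078],[0.78,-0.445,0,-0.086],[0.855,-0.487,0,-0.092],[0.855,-0.487,0,-0.092]]' 0 10
python3 - <<'E'
from rig import robot
from scipy.spatial.transform import Rotation as R
import numpy as np
o=robot.get_obs();r=R.from_quat(o['tool_rot']);print(o['q'],r.as_matrix().round(3).tolist())
print('to above tab (tip z .150 -> tcp .158)',(r.inv().apply(np.array([.579,-.1965,.17])-o['position'])/.3).round(3))
y=r.as_matrix()[:,1];want=np.array([np.cos(1.404-np.pi/2),np.sin(1.404-np.pi/2)]);d=np.arctan2(want[1],want[0])-np.arctan2(y[1],y[0]);print('turn frac',-d/2/np.pi)
E
```

```text
time: 2.02
position: [0.3687, -0.3977, 0.2306]
tool_rot: [0.915, 0.404, 0.001, -0.001]
ft_force: [0.6, 0.5, 1.1]
grip_width: 0.0214
grip_force: 0.0
[-1.03047945  0.41668043  1.63992551  0.00231551  1.08633073 -0.29174864] [[0.674, 0.739, 0.001], [0.739, -0.674, 0.002], [0.002, -0.001, -1.0]]
to above tab (tip z .150 -> tcp .158) [0.967 0.066 0.204]
turn frac -0.09119792333510561
```

```bash
python3 -m handwheel '[[0.08,0.006,0,-0.008],[0.18,0.013,0,-0.018],[0.28,0.02,0,-0.028],[0.38,0.027,0,-0.038],[0.48,0.033,0.02,-0.048],[0.58,0.04,0.05,-0.058],[0.68,0.047,0.08,-0.068],[0.78,0.053,0.12,-0.078],[0.88,0.06,0.16,-0.085],[0.967,0.066,0.2,-0.091],[0.967,0.066,0.2,-0.091],[0.967,0.066,0.2,-0.091],[0.967,0.066,0.2,-0.091]]'
python3 - <<'E'
from rig import robot,vision
import cv2
o=robot.get_obs();print(o['position'],o['tool_rot'],o['ft_force'])
a=vision.camera('side')['frame'][150:330,200:380];b=vision.camera('wrist')['frame']
import numpy as np
a=cv2.resize(a,(380,380));b=cv2.resize(b,(506,380))
cv2.imwrite('pics/above.png',np.hstack([a,b[:,43:463]])[:,:,::-1])
E
```

```text
time: 3.1
position: [0.5771, -0.2022, 0.1706]
tool_rot: [0.766, 0.643, -0.0, 0.0]
ft_force: [-0.2, -1.0, -0.3]
grip_width: 0.0006
grip_force: 0.0
[ 0.57708583 -0.20222234  0.17059104] [ 7.65760975e-01  6.43125191e-01 -3.32070098e-04  9.09388233e-05] [-0.18145713 -1.00734327 -0.2586772 ]
```

View pics/above.png

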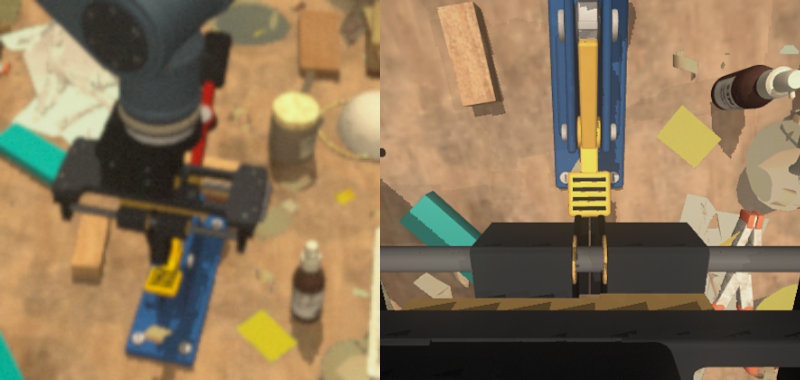

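In the wrist view the closed tips at (row 220, col 588) line up sideways with the tab at (193,589), and the tool is square to the press. The side view shows the fingers just above the tab and everything else clear. I'll check the tab position with the wrist camera's ray.

```bash
python3 - <<'E'
from rig import robot,vision
from scipy.spatial.transform import Rotation as R
import numpy as np
o=robot.get_obs();d=vision.camera('wrist');r=R.from_quat(o['tool_rot']);X=d['hand_eye'];K=d['K']
rs=vision.look_for('wrist','pawl_tab');print(o['position'],[(x['point'],x['conf']) for x in rs])
for q in [(213,278.9)]+[x['point'] for x in rs[:1]]:
    v=r.apply(X[:3,:3]@np.linalg.inv(K)@np.array([q[1],q[0],1]));c=o['position']+r.apply(X[:3,3])
    P=c+v*(.117-c[2])/v[2];print('tab',P,'shift',(r.inv().apply(P-o['position'])/.3).round(3))
E
```

```text
[ 0.57694376 -0.20287698  0.17120443] [([165.7, 276.7], 0.59)]
tab [ 0.57823128 -0.19337788  0.117     ] shift [ 0.032 -0.001  0.181]
tab [ 0.5825704  -0.16037143  0.117     ] shift [ 0.143 -0.006  0.181]
```

The hand-picked wrist ray puts the tab at (0.578,-0.193), which agrees with the fit; the network's point is the middle of the whole pawl, so I ignore it. Now I press straight down, first to touch and then deeper.

```bash
python3 -m handwheel '[[0.01,0,0.03,0],[0.022,0,0.07,0],[0.022,0,0.11,0],[0.022,0,0.13,0],[0.022,0,0.145,0],[0.022,0,0.155,0],[0.022,0,0.165,0],[0.022,0,0.175,0],[0.022,0,0.185,0],[0.022,0,0.185,0]]'
```

```text
time: 4.13
position: [0.579, -0.1954, 0.115]
tool_rot: [0.766, 0.643, 0.0, 0.001]
ft_force: [-0.4, -0.2, -0.7]
grip_width: 0.0007
grip_force: 0.1
```

```bash
python3 - <<'E'
from rig import robot,vision
import cv2,numpy as np
for _ in range(3):
    d=vision.camera('side');print(robot.get_obs()['ft_force'],robot.get_obs()['position'])
a=d['frame'][220:310,230:330];b=vision.camera('wrist')['frame'][130:280,190:370];s=vision.camera('scene')['frame'][160:250,280:380]
cv2.imwrite('pics/press1.png',np.hstack([cv2.resize(i,(265,265),interpolation=cv2.INTER_CUBIC) for i in(a,b,s)])[:,:,::-1])
E
```

```text
[-0.5370158  -0.34994013  0.36976809] [ 0.57892956 -0.19505126  0.11500555]
[0.2767116  0.25655862 0.32035438] [ 0.57880238 -0.19481438  0.1149987 ]
[ 0.65686379 -2.05205016  0.14334829] [ 0.57874849 -0.19470686  0.1149838 ]
```

View pics/press1.png

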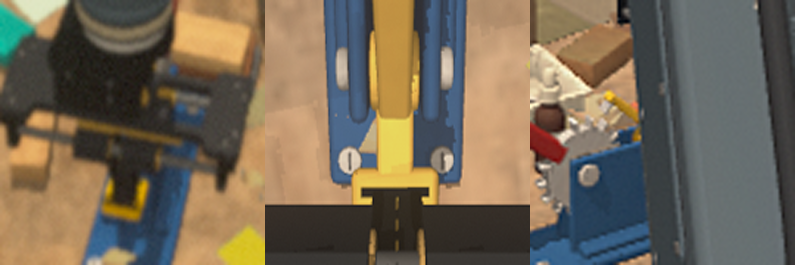

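The tips sit on the tab (side crop, around (190,125)), and the resting force is near zero because the stiff hinge holds itself. I carry on down towards the stop while watching the force.

```bash
python3 -m handwheel '[[0,0,0.008,0],[0,0,0.016,0],[0,0,0.024,0]]'; python3 -m handwheel '[[0,0,0.007,0],[0,0,0.014,0]]'
```

```text
time: 4.63
position: [0.5786, -0.1957, 0.1083]
tool_rot: [0.765, 0.644, -0.0, 0.001]
ft_force: [-2.5, -2.5, 15.1]
grip_width: 0.0007
grip_force: 8.0
time: 4.8
position: [0.5789, -0.1959, 0.1074]
tool_rot: [0.765, 0.644, -0.0, 0.001]
ft_force: [-8.6, 0.4, 36.1]
grip_width: 0.0005
grip_force: 17.7
```

The force rises sharply at TCP 0.108 m, which is where the stop should be, so the pawl is fully pressed. I raise clear and check it.

```bash
python3 -m handwheel '[[0,0,-0.04,0],[0,0,-0.12,0],[0,0,-0.22,0],[0,0,-0.33,0],[0,0,-0.44,0],[0,0,-0.55,0],[0,0,-0.62,0],[0,0,-0.65,0],[0,0,-0.65,0],[0,0,-0.65,0]]'
python3 - <<'E'
from rig import robot,vision
from scipy.spatial.transform import Rotation as R
from h import *
import cv2
o=robot.get_obs();d=vision.camera('wrist');r=R.from_quat(o['tool_rot']);X=d['hand_eye'];K=d['K'];s=np.load('s.npy')
f=d['frame'].copy();c=o['position']+r.apply(X[:3,3])
def pr(P):
    p=X[:3,:3].T@r.inv().apply(P-c);q=K@p/p[2];return q[:2]
for p,col in((0,(0,255,0)),(.35,(255,0,255))):
    q=pr(w(s,tab(p)));print(p,q);cv2.circle(f,tuple(int(v) for v in q.round()),2,col,-1)
for l in('lever_handle',): print(l,[(x['point'],x['conf']) for x in vision.look_for('wrist',l)], pr(w(s,handle(.1))),pr(w(s,handle(.16))))
a=vision.camera('side')['frame'][140:320,220:370]
b=np.hstack([cv2.resize(f,(480,360)),cv2.resize(a,(300,360),interpolation=cv2.INTER_CUBIC)])
cv2.imwrite('pics/press2.png',b[:,:,::-1]);print(o['position'],o['ft_force'],o['time'])
x,y=-s[2],0
t=w(s,handle(.1));print((r.inv().apply(t+[0,0,.05]-o['position'])/.3).round(3), s[2])
E
```

```text
time: 5.63
position: [0.578, -0.1945, 0.2974]
tool_rot: [0.766, 0.643, -0.0, -0.001]
ft_force: [-0.5, 0.2, -0.6]
grip_width: 0.0004
grip_force: 0.0
0 [280.88063645 190.53115655]
0.35 [280.82318445 190.6649231 ]
lever_handle [([48.3, 278.6], 0.81)] [ 279.55207739 -240.17367417] [ 279.4677621  -240.93911049]
[ 0.57797269 -0.19446873  0.29739646] [-0.48439721  0.16633262 -0.64453693] 5.6333
[ 0.882 -0.     0.096] 1.4038726945397217
```

View pics/press2.png

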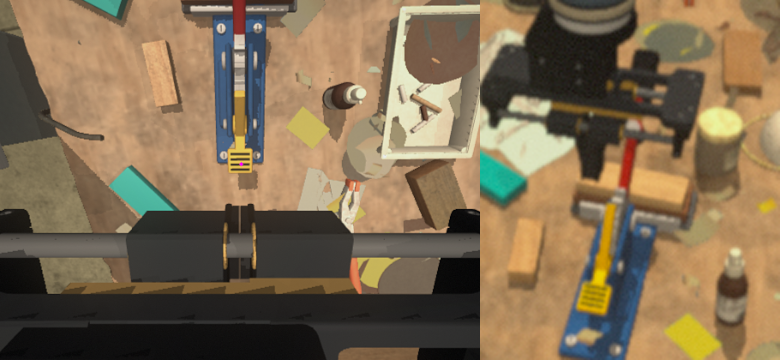

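The tab moved from side row 282 to about 288, roughly the 6 px expected for a full press, and nothing else was disturbed. Now I go across at height to above the handle.

```bash
python3 -m handwheel '[[0.06,0,0,0],[0.16,0,0,0],[0.27,0,0,0],[0.38,0,0,0],[0.49,0,0,0],[0.6,0,0,0],[0.7,0,0,0],[0.79,0,0,0],[0.86,0,0,0],[0.872,0,0,0],[0.872,0,0,0],[0.872,0,0,0]]'
python3 - <<'E'
from rig import robot,vision
from h import *
import cv2
s=np.load('s.npy');print(proj('side',w(s,tab(0))),proj('side',w(s,tab(.35))))
d=vision.camera('wrist');o=robot.get_obs();e=o['position']-np.r_[s[:2],0];u=np.array([np.cos(s[2]),np.sin(s[2])])
print('press x',e[:2]@u,'press y',e[1]*u[0]-e[0]*u[1],o['position'])
a=vision.camera('scene')['frame'][150:260,215:350]
b=np.hstack([cv2.resize(d['frame'],(427,320)),cv2.resize(a,(370,302)) if 0 else cv2.resize(a,(370,320),interpolation=cv2.INTER_CUBIC)])
cv2.imwrite('pics/handle1.png',b[:,:,::-1])
E
```

```text
time: 6.78
position: [0.6231, 0.0623, 0.2973]
tool_rot: [0.766, 0.643, -0.001, -0.001]
ft_force: [-0.0, 0.3, -0.2]
grip_width: 0.0007
grip_force: 0.0
[282.85732465 276.85020964] [289.41532664 276.44242416]
press x 0.13574129713001898 press y -0.0005561780611496835 [0.62319698 0.06170417 0.29763984]
```

View pics/handle1.png

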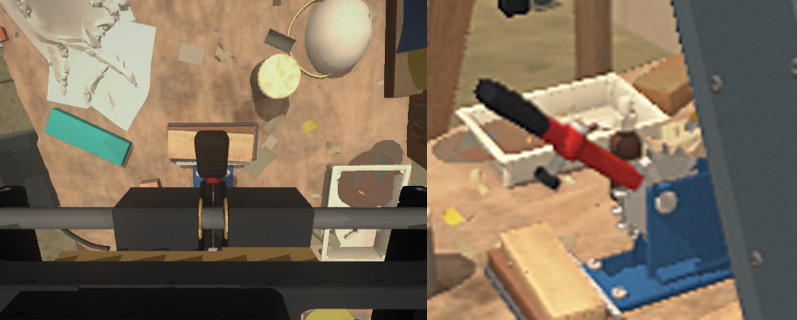

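The paddle (wrist (155,212)) is in line with the tips (200,213), and press y is −0.5 mm. I lower onto the paddle and a little past the tooth angle, then check the force.

```bash
python3 -m handwheel '[[0,0,0.05,0],[0,0,0.12,0],[0,0,0.18,0],[0,0,0.21,0],[0.002,0,0.235,0],[0.012,0,0.247,0],[0.023,0,0.26,0],[0.035,0,0.275,0]]'
```

```text
time: 7.55
position: [0.626, 0.0724, 0.2169]
tool_rot: [0.766, 0.643, 0.0, 0.001]
ft_force: [-1.2, -1.7, 1.1]
grip_width: 0.0007
grip_force: 1.0
```

Only about 2 N, so the tooth isn't catching. I continue along the arc.

```bash
python3 -m handwheel '[[0.01,0,0.014,0],[0.018,0,0.027,0],[0.027,0,0.04,0],[0.036,0,0.054,0]]'; python3 -m handwheel '[[0.016,0,0.029,0],[0.031,0,0.058,0],[0.044,0,0.088,0],[0.056,0,0.118,0],[0.066,0,0.148,0],[0.075,0,0.18,0],[0.082,0,0.212,0]]'
```

```text
time: 7.88
position: [0.6278, 0.084, 0.2]
tool_rot: [0.766, 0.643, 0.0, 0.001]
ft_force: [0.8, -2.1, 2.0]
grip_width: 0.0004
grip_force: 1.0
time: 8.47
position: [0.632, 0.1086, 0.1354]
tool_rot: [0.766, 0.643, 0.001, 0.0]
ft_force: [1.6, -1.1, 2.5]
grip_width: 0.0006
grip_force: 1.0
```

```bash
python3 -m handwheel '[[0.003,0,0.016,0],[0.005,0,0.032,0],[0.007,0,0.048,0],[0.009,0,0.064,0],[0.01,0,0.076,0],[0.01,0,0.084,0],[0.01,0,0.084,0]]'
```

```text
time: 9.05
position: [0.6314, 0.1107, 0.1105]
tool_rot: [0.766, 0.643, -0.001, -0.0]
ft_force: [-0.0, -0.5, 0.9]
grip_width: 0.0003
grip_force: 0.0
```

```bash
python3 -m handwheel '[[0,0,0.004,0],[0,0,0.008,0]]'; python3 -m handwheel '[[0,0,0.004,0],[0,0,0.008,0]]'
```

```text
time: 9.22
position: [0.6316, 0.1106, 0.1094]
tool_rot: [0.766, 0.643, -0.0, -0.0]
ft_force: [-3.2, 0.8, 11.6]
grip_width: 0.0005
grip_force: 5.6
time: 9.38
position: [0.6316, 0.1107, 0.1093]
tool_rot: [0.766, 0.643, -0.0, -0.0]
ft_force: [-7.3, -0.2, 22.7]
grip_width: 0.0005
grip_force: 11.3
```

The foot is hard on the strip: the tip is at 0.101 m, the level-arm height, with 23 N. I come straight up and away.

```bash
python3 -m handwheel '[[0,0,-0.03,0],[0,0,-0.1,0],[0,0,-0.2,0],[0,0,-0.3,0],[-0.05,0,-0.4,0],[-0.15,0,-0.46,0],[-0.25,0,-0.5,0],[-0.35,0,-0.5,0],[-0.45,0,-0.5,0],[-0.55,0,-0.5,0],[-0.65,0,-0.5,0],[-0.75,0,-0.5,0],[-0.85,0,-0.5,0],[-0.95,0,-0.5,0],[-0.98,0,-0.5,0],[-0.98,0,-0.5,0]]'
python3 - <<'E'
from rig import robot,vision
from h import *
import cv2
a=vision.camera('side')['frame'][150:330,200:380];b=vision.camera('scene')['frame'][165:285,225:375]
s=np.load('s.npy');print({c:(proj(c,w(s,handle(.785))),proj(c,w(s,tab(.35)))) for c in CAM},robot.get_obs()['time'])
cv2.imwrite('pics/final.png',np.hstack([cv2.resize(a,(380,380),interpolation=cv2.INTER_CUBIC),cv2.resize(b,(420,380),interpolation=cv2.INTER_CUBIC)])[:,:,::-1])
E
```

```text
time: 10.72
position: [0.5808, -0.1815, 0.2562]
tool_rot: [0.767, 0.642, -0.0, 0.0]
ft_force: [0.5, 0.0, -0.5]
grip_width: 0.0006
grip_force: 0.0
{'scene': (array([229.08296366, 230.60276331]), array([201.57125392, 340.53693258])), 'side': (array([198.63618871, 303.17793852]), array([289.41532664, 276.44242416]))} 10.8167
```

View pics/final.png

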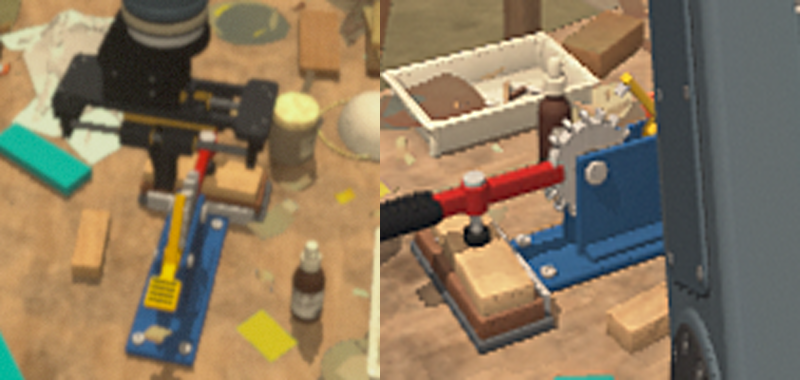

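The scene crop shows the arm level with its foot on the upper strip (235,477). In the side crop the tab is still down (293,162), and the bottle, jar, block and strips are in place. The robot is clear, so I hand in.

```bash
python3 -c "
from rig import job
print(job.hand_in())"
```

```text
the job is handed in; nothing more can be done
None
```

The job is handed in: I pressed the pawl to its stop first, then lowered the arm until its foot pressed on the upper strip at about 23 N, and left it level; the robot is clear, and the last pictures show the strips, bottle, jar and block undisturbed.

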